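# Complete the ball-catch kit tray and hold it out

## Robot

A 7-joint arm with a two-finger parallel gripper is mounted at the origin on a cart in front of the work surface, level with it; the furniture and walls round the work are solid. World frame = base frame: x ahead of the robot, y to its left, z up, the work surface at z = 0. Lengths are in m, angles in rad, forces in N, time in s.
With the tool pointing down it reaches from about 0.425 to 1.025 m from the base axis. Payload 9.4 kg.
Tool frame: the origin (TCP) lies at the very end of the fingers, on their centre line; the grasp point (between the pads) lies 19 mm behind it; y points along the fingers, x is the direction in which the jaws open and shut, and the axes are right-handed (so a half turn about y gives the same grasp; the last joint's range is limited). The gripper opens to 85 mm and grips with 20 to 120 N. Pads are 22 mm wide; open, the fingers measure 114 mm over their backs; the gripper's body (76 mm by 85 mm) begins 54 mm behind the grasp point. The pads swing forward as they close: fully open they stand 13 mm farther back than shut.
Start: joints at [-1.248, 0.599, -0.003, 1.599, 0.002, 0.943, -0.08], TCP at [0.282, 0.668, 0.231] pointing down, gripper open.
Joint ranges: [-2.57, 2.57], [-0.35, 1.97], [-1.29, 1.29], [0.11, 2.56], [-1.05, 4.19], [0.11, 1.86], [-2.63, 2.63]. Speed limits (rad/s): [2.22, 2.22, 3.01, 3.01, 3.14, 3.14, 3.14].

## Interface

Orientations are given as a rotation vector (axis times angle).
In Python, from bench import ctrl gives the robot as it stands.
- The arm moves only by the shell command python3 -m creep 'ROWS' [FORCE]. ROWS is JSON, a list of rows, each a list of 3 entries, a list of its own where there are three numbers: the shift along the tool's x, y, z in m, then the turn, a rotation vector about the tool's x, y, z in rad, then the opening, from 0 (shut) to 1 (fully open). In form: [[[tx, ty, tz], [rx, ry, rz], grip], ...]. A call has 1 to 8 rows; each row is the pose to reach, as a shift and turn from the pose measured when the call began, along the tool's axes at that moment; what a row does not reach only later rows make up. A row lasts 1/10 s, in which the tool goes at most 50 mm and 8.59 degrees, less where a joint would pass 70% of its speed; a pose out of reach is approached as far as the arm can. A call with a gripper value outside its range is refused whole. The fingers move at their own pace and stop on an object; FORCE is the grip in N (left out, the last holds). Time passes only in rows, so rows that repeat a pose let the fingers close. It gives the time, the measured TCP pose, the force and the opening at its end, in the units of the state.
- ctrl.state(): the state, without advancing time (a new reading comes with each control period).
- ctrl.snapshot(name): name is "scene" or "side" or "wrist"; returns (picture, depth): 384x512x3 uint8, blue, green, red; 384x512 float32, m along the optical axis (not along the pixel's ray), 0 where there is no reading.
- ctrl.get_calibration(name): a dict with "camera_matrix" (3x3 intrinsics, pixels), "distortion" ([k1, k2, p1, p2, k3] as OpenCV has them; the pictures are not rectified), "pose" (4x4, takes a point from camera to world coordinates); the wrist camera has in their place "T_tool_cam" (4x4, takes a point from camera to tool coordinates, whose origin is the TCP and whose axes are the tool frame's). Camera axes: x right, y down, z forward; pixel columns grow to the right and rows downward; lengths in m; the calibration is good to about 2 mm. A picture is of the moment at which its call begins: read the wrist's pose just before it. get_calibration takes no time and is no camera call.
- ctrl.sign_off(): hands the job in, once; it reports no verdict.
The state is a dict: "t": time; "qpos": joint angles; "joint_velocities": joint speeds; "tau": joint torques, N m; "tool_pos": TCP position; "ee_rot": TCP orientation; "contact_force": force on the tool from outside, world axes, zero at the start; "moment": the same for the moment, N m; "opening": finger opening in m.
Only numpy, scipy, OpenCV 4.12 (cv2) and the standard library are available. Lean on these libraries where they do the work, as an engineer would, in place of code of your own. Each camera call takes 0.05 s, during which the arm holds its last target.

## Task

Put the loose oblong block into the empty oblong pocket of the kit tray while the tray sits in its stand, and press it flush. Then lift the tray by its arched handle, turn it level through a quarter turn so that its length lies across the stand, keeping the loose steel ball untouched in the middle of the dish all the way, and finish holding the tray still and level over the stand, its underside at least 10 cm above the table top, gripped by the handle. Leave the spare round block and the other things on the table alone.

Things in the scene. Friction and masses are not known exactly. Their poses are not given: they have to be found in the camera images.
- stand: Fixed plywood stand, base 250 x 140 x 8 mm, with a low wooden angle cleat at each corner (18 mm above the table) that locates the tray with 3 mm play all round. Origin: centre of its underside, on the table. x along its length, z up.
- tray: Grey kit tray, loose, about 0.4 kg and balanced about its centre: plate 220 x 116 x 14 mm with a dish in the middle, an oblong pocket toward its +x end (empty) and a round pocket toward its -x end (already filled with a round block, part of the tray). At the start it sits in the stand, underside 8 mm above the table, its axes along the stand's. Origin: centre of its underside; x along its length, z up. A steel arched handle spans the dish along y.
- handle (a point): Centre of the tray's flat steel handle bar, 85 mm above the tray's underside, right above the dish centre. The bar runs along the tray's y, 106 mm long (posts at its ends, inner faces 94 mm apart), 14 mm wide (along x), 18 mm tall (76 to 94 mm above the underside). Same axes as the tray.
- dish (a point): Lowest point of the tray's dish, 4.5 mm above the tray's underside, on its centre. The dish is 78 mm across and slopes up from the middle at 6 degrees. Same axes as the tray.
- pocket (a point): Centre of the floor of the empty oblong pocket, 78 mm along the tray's +x from its centre, 4 mm above the tray's underside. The pocket is 43 mm (tray x) by 31 mm (tray y) and 10 mm deep below the tray's top face. Same axes as the tray.
- oblong_block: Loose beech block to be seated, 35 g: a plug 39 x 27 x 10 mm (stepped foot: its lowest 2 mm are 33 x 21, the next 2 mm 36 x 24) with an upright grip rib on top, 26 long (x) x 12 wide (y) mm, from 9 to 35 mm above the underside. Origin: centre of its underside; x along its length. Either way round fits. Seated, its origin is at the pocket-floor point and the plug's top is flush with the tray's top face; the rib stands 25 mm above it.
- round_block: Spare round beech block that stays on the table: plug 34 mm across, 10 mm tall, with the same grip rib. Origin: centre of its underside.
- tape_measure: Yellow tape measure standing on the table, 60 x 80 x 66 mm. Bystander. Origin: centre of its underside.
- sanding_block: Cork sanding block, 126 x 97 x 24 mm. Bystander. Origin: centre of its underside.
- spring_clamp: Black spring clamp lying flat, 142 x 97 x 20 mm. Bystander. Origin: centre of its underside.
- ball_center (a point): Centre of the loose steel ball, 25 mm across, 64 g. It rests in the middle of the dish at the start.
- ball: The same steel ball; its origin is a point on its skin (its underside at the start) and turns with it: use ball_center.
Not all that is in view belongs to the job. What is shaped like the oblong_block but orange or pink is not meant.

How it is judged:
On the way, in this order (a step that is already met when the one before it is completed fails the run):
1. the oblong block sits flush in its pocket while the tray sits in its stand (x of oblong_block in the frame of pocket between -0.004 and 0.004 m and y of oblong_block in the frame of pocket between -0.004 and 0.004 m and z of oblong_block in the frame of pocket between -0.002 and 0.002 m and angle between the z axis of oblong_block and the z axis of tray, either way round below 0.08 rad and height (world z) of tray below 0.012 m), for 0.3 s.
2. the gripper has lifted the tray level and clear of the stand (contact force between tray and stand below 0.05 N and contact force between tray and the fingers above 1 N and height (world z) of tray above 0.03 m and angle between tray's own z axis and vertical below 0.15 rad), for 0.1 s.
At the end, for the whole second after the job is handed in: Tray gripped at its handle (within 60 mm), off the stand, still, underside over 95 mm up, level to 0.08 rad, length across the stand's to 0.12 rad either way round, centre within 80 mm of the stand's sideways; oblong block within 2 mm of flush in its pocket; ball within 8 mm of the dish centre (contact force between tray and stand below 0.05 N and contact force between tray and the fingers above 1 N and x of oblong_block in the frame of pocket between -0.004 and 0.004 m and y of oblong_block in the frame of pocket between -0.004 and 0.004 m and z of oblong_block in the frame of pocket between -0.002 and 0.002 m and angle between the z axis of oblong_block and the z axis of tray, either way round below 0.08 rad and height (world z) of tray above 0.095 m and angle between tray's own z axis and vertical below 0.08 rad and angle between the x axis of tray and the y axis of stand, either way round below 0.12 rad and horizontal distance between tray and stand below 0.08 m and horizontal distance between ball_center and dish below 0.008 m and z of ball_center in the frame of tray between 0.012 and 0.024 m and linear speed of tray below 0.02 m/s and angular speed of tray below 0.1 rad/s and distance between the grasp point and handle below 0.06 m); the arm keeps its last pose, push and grip.
It fails at once if the ball strays more than 18 mm from the middle of the dish (horizontal distance between ball_center and dish above 0.018 m).
It fails at once if the tray is tipped (more than 0.2 rad) (angle between tray's own z axis and vertical above 0.2 rad).
It fails at once if the ball is touched by the robot (contact force between ball and the fingers above 0.5 N).
It fails at once if the spare round block or another thing on the table is moved more than 30 mm (distance of any of round_block, tape_measure, sanding_block, spring_clamp from where it was at the start of the episode above 0.03 m).
It also fails if it takes over 64 s, if anything falls off the work surface, if the arm or the gripper's body presses on something with over 40 N, if the wrist force passes 120 N, or if a joint passes its speed limit or range.

## Working session

There is one attempt and no reset: what is moved stays moved. The work goes in short steps, Python scripts to look and compute and a shell command to move; the robot and the scene stay as the last step left them, time stands still between calls to the robot, and variables do not carry over. Pictures are saved under pics/ and viewed, and the job is handed in when it is done.

```bash
ls; mkdir -p pics; python3 - <<'E'
from bench import ctrl
import cv2
s=ctrl.state();print({k:(v if k in('t','opening') else [round(float(x),4) for x in v]) for k,v in s.items()})
for n in("scene","side","wrist"):
    p,d=ctrl.snapshot(n);cv2.imwrite(f"pics/{n}0.png",p)
    import numpy as np; np.savez(f"pics/{n}0.npz",p=p,d=d)
    c=ctrl.get_calibration(n);print(n,{k:np.round(v,4).tolist() for k,v in c.items()})
E
```

```text
pics
{'t': 0.0, 'qpos': [-1.2477, 0.6002, -0.0025, 1.6001, 0.0018, 0.9429, -0.0798], 'joint_velocities': [-0.0008, 0.0006, -0.0006, -0.0002, 0.0002, -0.001, -0.0003], 'tau': [0.0003, -77.6461, 1.565, -25.7993, 0.0123, 0.0092, -0.0], 'tool_pos': [0.282, 0.6674, 0.2304], 'ee_rot': [-1.3732, -0.909, 0.911], 'contact_force': [-0.3319, 0.0879, 0.615], 'moment': [-0.0213, 0.0423, -0.0217], 'opening': 0.08564633547768212}
scene {'camera_matrix': [[478.0462, 0.0, 251.0227], [0.0, 478.0462, 181.2977], [0.0, 0.0, 1.0]], 'distortion': [-0.118, 0.0, 0.0, 0.0, 0.0], 'pose': [[0.8558, -0.311, 0.4134, 0.0916], [-0.5172, -0.5312, 0.6711, -0.9821], [0.0108, -0.7881, -0.6154, 0.7107], [0.0, 0.0, 0.0, 1.0]]}
side {'camera_matrix': [[393.3271, 0.0, 254.7659], [0.0, 393.3271, 195.004], [0.0, 0.0, 1.0]], 'distortion': [0.044, 0.0, 0.0, 0.0, 0.0], 'pose': [[0.996, -0.0461, 0.076, 0.4403], [-0.0884, -0.4244, 0.9012, -1.112], [-0.0092, -0.9043, -0.4268, 0.4775], [0.0, 0.0, 0.0, 1.0]]}
wrist {'camera_matrix': [[272.2637, 0.0, 258.0732], [0.0, 272.2637, 192.4922], [0.0, 0.0, 1.0]], 'distortion': [0.002, 0.0, 0.0, 0.0, 0.0], 'T_tool_cam': [[1.0, 0.0017, -0.0, -0.0004], [0.0006, -0.3026, 0.9531, -0.1432], [0.0017, -0.9531, -0.3026, 0.0769], [0.0, 0.0, 0.0, 1.0]]}
```

View pics/scene0.png

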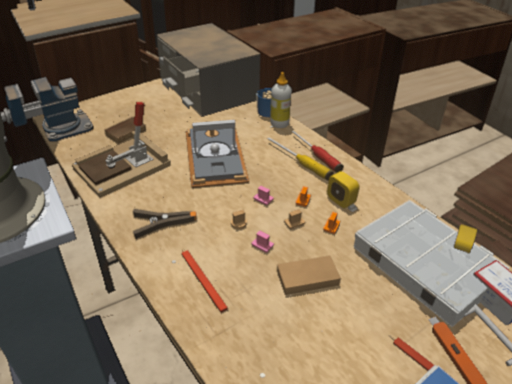

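View pics/side0.png

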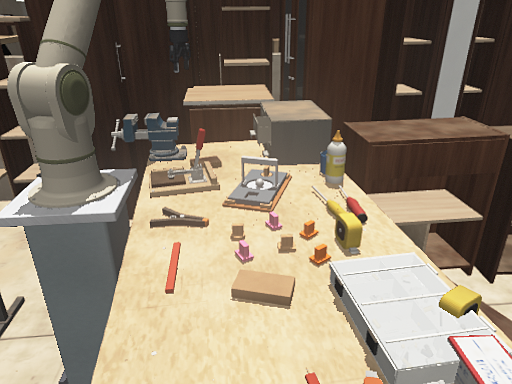

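View pics/wrist0.png

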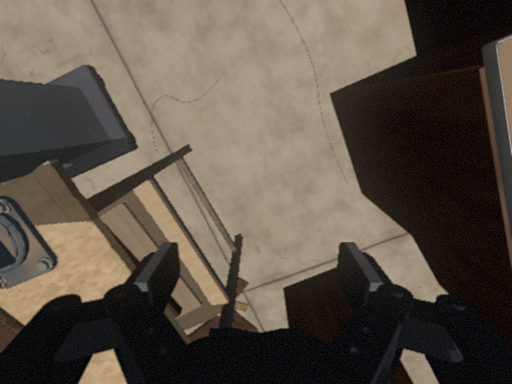

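The scene view shows the tray at about (216,150), two beech blocks at (239,219) and (295,218), and orange and pink distractors around them. I'll zoom in.

```bash
cat > h.py <<'E'
import numpy as np,cv2
from scipy.spatial.transform import Rotation as R
from bench import ctrl
def cal(n,st=None):
    c=ctrl.get_calibration(n);K=np.array(c['camera_matrix'],float);D=np.array(c['distortion'],float)
    if n=='wrist':
        T=np.eye(4);T[:3,:3]=R.from_rotvec(st['ee_rot']).as_matrix();T[:3,3]=st['tool_pos'];T=T@np.array(c['T_tool_cam'])
    else: T=np.array(c['pose'])
    return K,D,T
def ray(uv,C):
    K,D,T=C
    q=cv2.undistortPoints(np.array(uv,float).reshape(-1,1,2),K,D).reshape(-1,2)
    d=np.c_[q,np.ones(len(q))]@T[:3,:3].T
    return T[:3,3],d
def plane(uv,z,C):
    o,d=ray(uv,C);return o+d*((z-o[2])/d[:,2])[:,None]
def proj(P,C):
    K,D,T=C;Ti=np.linalg.inv(T)
    return cv2.projectPoints(np.array(P,float).reshape(-1,3),cv2.Rodrigues(Ti[:3,:3])[0],Ti[:3,3],K,D)[0].reshape(-1,2)
def cloud(d,C):
    h,w=d.shape;v,u=np.mgrid[:h,:w];K,D,T=C
    q=cv2.undistortPoints(np.c_[u.ravel(),v.ravel()].astype(float).reshape(-1,1,2),K,D).reshape(-1,2)
    P=np.c_[q,np.ones(len(q))]*d.reshape(-1,1)
    return (P@T[:3,:3].T+T[:3,3]).reshape(h,w,3)
def st():
    return ctrl.state()
E
python3 - <<'E'
from h import *
for n,(x0,x1,y0,y1),s in(("scene",(180,350,110,260),5),("side",(215,345,150,270),5)):
    z=np.load(f"pics/{n}0.npz");p=z['p'][y0:y1,x0:x1]
    cv2.imwrite(f"pics/{n}0z.png",cv2.resize(p,None,fx=4.6,fy=4 if n=='scene' else 4.6,interpolation=cv2.INTER_CUBIC))
    C=cal(n);P=cloud(z['d'],C)
    for uv in ([(239,219),(295,218),(216,150)] if n=='scene' else [(238,231),(287,242),(262,185)]): print(n,uv,P[uv[1],uv[0]].round(3), plane([uv],0.02,C).round(3))
E
```

```text
scene (239, 219) [ 0.465 -0.329  0.021] [[ 0.466 -0.328  0.02 ]]
scene (295, 218) [ 0.571 -0.385  0.019] [[ 0.571 -0.386  0.02 ]]
scene (216, 150) [ 0.54  -0.082  0.028] [[ 0.546 -0.072  0.02 ]]
side (238, 231) [ 0.467 -0.33   0.018] [[ 0.467 -0.334  0.02 ]]
side (287, 242) [ 0.571 -0.389  0.018] [[ 0.57  -0.392  0.02 ]]
side (262, 185) [ 0.549 -0.078  0.019] [[ 0.548 -0.081  0.02 ]]
```

View pics/scene0z.png

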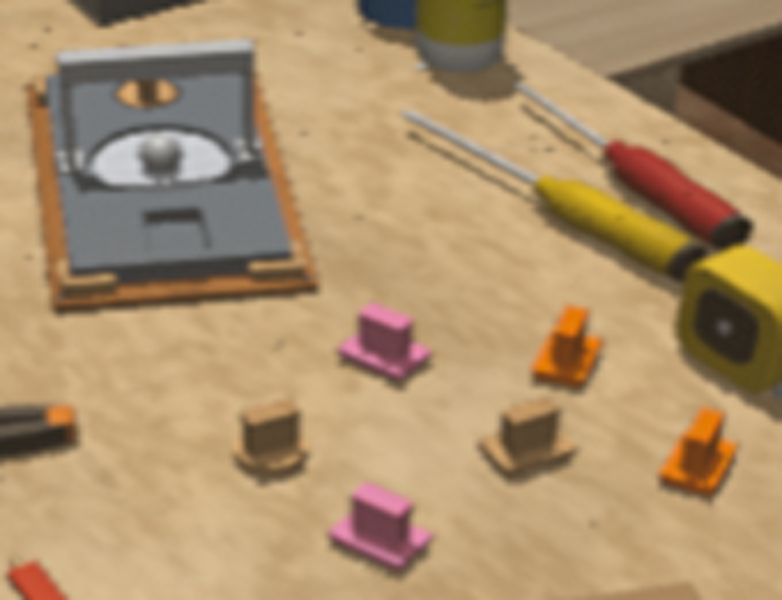

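View pics/side0z.png

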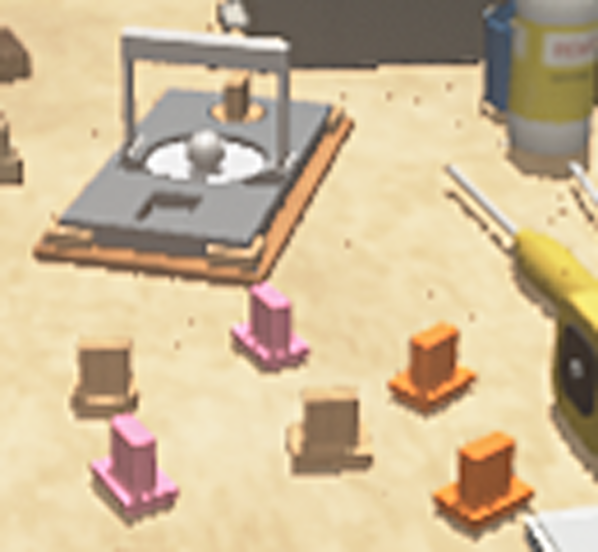

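The oblong block is the right-hand beech piece, at scene (295,218); it has a straight-edged base. The left one is round. Next I'll measure the tray and block more precisely and get the tool axes.

```bash
python3 - <<'E'
from h import *
s=st();print(R.from_rotvec(s['ee_rot']).as_matrix().round(3))
for n in("scene","side"):
    z=np.load(f"pics/{n}0.npz");C=cal(n);P=cloud(z['d'],C);X,Y,Z=P[...,0],P[...,1],P[...,2]
    # table check
    m=(abs(X-.5)<.05)&(abs(Y+.25)<.03);print(n,'table z',np.median(Z[m]))
    hb=z['d']>0
    m=hb&(Z>.085)&(Z<.112)&(X>.44)&(X<.66)&(Y>-.25)&(Y<.1)
    (c,wh,a)=cv2.minAreaRect(P[m][:,:2].astype(np.float32));print('handle',m.sum(),c,wh,a,P[m].mean(0))
    m=hb&(Z>.014)&(Z<.028)&(X>.42)&(X<.7)&(Y>-.25)&(Y<.15)
    (c,wh,a)=cv2.minAreaRect(P[m][:,:2].astype(np.float32));print('tray',m.sum(),c,wh,a)
    for c0 in((.571,-.388),(.466,-.33)):
        m=hb&(Z>.013)&(np.hypot(X-c0[0],Y-c0[1])<.03)
        (c,wh,a)=cv2.minAreaRect(P[m][:,:2].astype(np.float32));print('rib',m.sum(),c,wh,a,P[m].max(0))
E
```

```text
[[ 0.389 -0.    -0.921]
 [ 0.921 -0.001  0.389]
 [-0.001 -1.    -0.   ]]
scene table z -0.00021536117390807963
handle 357 (0.5430999398231506, -0.07098966091871262) (0.018833741545677185, 0.1048877015709877) 68.46602630615234 [ 0.54204696 -0.07351307  0.09657674]
tray 2191 (0.5600563287734985, -0.02881401777267456) (0.2793785333633423, 0.35550978779792786) 0.011052456684410572
rib 137 (0.5701591968536377, -0.384175181388855) (0.01535720843821764, 0.025851674377918243) 88.558837890625 [ 0.58324612 -0.37621027  0.03803997]
rib 137 (0.46740198135375977, -0.3252939283847809) (0.013853505253791809, 0.027211887761950493) 78.49620056152344 [ 0.48079862 -0.3171756   0.03784863]
side table z -0.0033286508429067885
handle 248 (0.5407683253288269, -0.07003915309906006) (0.01889541558921337, 0.10523252189159393) 68.14938354492188 [ 0.54086791 -0.07374605  0.09451623]
tray 1212 (0.5610162019729614, -0.027437061071395874) (0.34820887446403503, 0.27764466404914856) 89.72091674804688
rib 117 (0.5697430968284607, -0.38625234365463257) (0.0127857755869627, 0.025061456486582756) 89.37054443359375 [ 0.5823115 -0.3799305  0.0338537]
rib 99 (0.46482691168785095, -0.3258620500564575) (0.01139254029840231, 0.0234097708016634) 85.88484954833984 [ 0.47666504 -0.31985521  0.03304227]
```

```bash
cat >> h.py <<'E'
def go(p,yaw):
    """print shift/turn (tool axes) to reach tcp p with tool y down, tool x at yaw deg"""
    s=ctrl.state();M=R.from_rotvec(s['ee_rot']).as_matrix();a=np.radians(yaw)
    x=np.array([np.cos(a),np.sin(a),0]);y=np.array([0,0,-1.]);G=np.c_[x,y,np.cross(x,y)]
    print('shift',(M.T@(np.array(p)-s['tool_pos'])).round(4),'turn',R.from_matrix(M.T@G).as_rotvec().round(4),'t',s['t'],'F',np.round(s['contact_force'],1),'open',round(s['opening'],4),'tcp',np.round(s['tool_pos'],4),'yaw',round(np.degrees(np.arctan2(M[1,0],M[0,0])),2))
E
python3 - <<'E'
from h import *
g={}
for n in("scene","side"):
    z=np.load(f"pics/{n}0.npz");P=cloud(z['d'],cal(n))[z['d']>0]
    for p in P[(P[:,2]>.12)&(P[:,2]<.6)&(P[:,0]>.15)&(P[:,0]<.9)&(P[:,1]<.75)&(P[:,1]>-.6)]:
        k=(int(p[0]*10),int(np.floor(p[1]*10)));g[k]=max(g.get(k,0),p[2])
for k in sorted(g):print(k,round(g[k],2),end=' ')
print()
go((.50,.30,.34),20)
E
```

```text
(1, 2) 0.15 (1, 3) 0.15 (2, 2) 0.15 (2, 3) 0.15 (2, 5) 0.34 (2, 6) 0.51 (2, 7) 0.31 (3, -1) 0.17 (3, 0) 0.17 (3, 6) 0.51 (3, 7) 0.35 (5, 1) 0.16 (5, 2) 0.16 (5, 3) 0.16 (5, 4) 0.16 (6, 1) 0.16 (6, 2) 0.16 (6, 3) 0.16 (6, 4) 0.16 (7, -1) 0.16 (7, 1) 0.16 (7, 2) 0.16 (7, 3) 0.16 (7, 4) 0.16 (8, 1) 0.15 (8, 2) 0.16 
shift [-0.2539 -0.1091 -0.3438] turn [ 5.00e-04  8.22e-01 -1.10e-03] t 0.15 F [ 0.6 -0.8  0.5] open 0.0858 tcp [0.282  0.6675 0.2306] yaw 67.1
```

```bash
python3 -m creep '[[[-0.03,-0.04,-0.03],[0,0.1,0],1],[[-0.06,-0.07,-0.07],[0,0.2,0],1],[[-0.09,-0.1,-0.11],[0,0.3,0],1],[[-0.12,-0.109,-0.16],[0,0.4,0],1],[[-0.15,-0.109,-0.20],[0,0.52,0],1],[[-0.18,-0.109,-0.24],[0,0.64,0],1],[[-0.21,-0.109,-0.28],[0,0.76,0],1],[[-0.24,-0.109,-0.325],[0,0.822,0],1]]'; python3 -c "
from h import *
go((.54,-.07,.34),-15)"
```

```text
t: 0.95
tool_pos: [0.4697, 0.3479, 0.3399]
ee_rot: [-1.555, -0.27, 0.271]
contact_force: [0.6, 1.8, -0.4]
opening: 0.0853
shift [-7.510e-02  3.000e-04 -4.171e-01] turn [ 9.000e-04  6.066e-01 -3.000e-04] t 0.95 F [ 0.6  1.8 -0.4] open 0.0853 tcp [0.4697 0.3479 0.3399] yaw 19.76
```

```bash
python3 -m creep '[[[-0.01,0,-0.05],[0,0.09,0],1],[[-0.02,0,-0.10],[0,0.18,0],1],[[-0.03,0,-0.15],[0,0.27,0],1],[[-0.04,0,-0.20],[0,0.36,0],1],[[-0.05,0,-0.25],[0,0.45,0],1],[[-0.06,0,-0.30],[0,0.53,0],1],[[-0.065,0,-0.34],[0,0.607,0],1],[[-0.075,0,-0.38],[0,0.607,0],1]]'; python3 - <<'E'
from h import *
s=st();p,d=ctrl.snapshot('wrist');cv2.imwrite('pics/w1.png',p);np.savez('pics/w1.npz',p=p,d=d,pos=s['tool_pos'],rot=s['ee_rot'])
go((.57,-.386,.2),-91)
E
```

```text
t: 1.75
tool_pos: [0.5278, -0.0376, 0.3404]
ee_rot: [-1.562, 0.208, -0.209]
contact_force: [1.0, 1.0, -1.6]
opening: 0.0852
shift [ 0.1319  0.1424 -0.3171] turn [0.0017 1.3177 0.0046] t 1.8 F [ 0.7 -5.7  1.1] open 0.0855 tcp [ 0.5275 -0.0446  0.3409] yaw -15.5
```

View pics/w1.png

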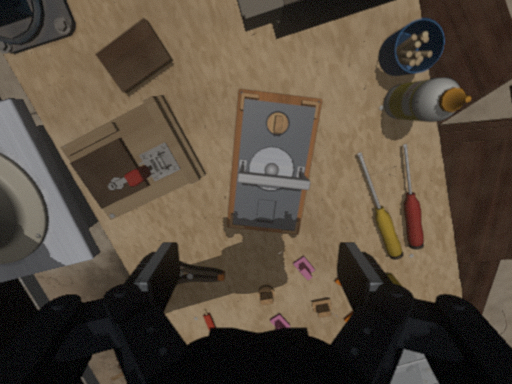

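The wrist view shows the tray at (268,165) with its empty pocket at (266,208), the oblong block at (322,308) and the round one at (266,295). I'll measure the tray here.

```bash
python3 - <<'E'
from h import *
z=np.load('pics/w1.npz');s=dict(tool_pos=z['pos'],ee_rot=z['rot']);C=cal('wrist',s);P=cloud(z['d'],C);X,Y,Z=P[...,0],P[...,1],P[...,2]
p=z['p'].astype(int)
x0=s['tool_pos'];print(x0)
near=(np.hypot(X-.54,Y+.07)<.16)&(z['d']>0)
m=near&(Z>.085)&(Z<.115);r=cv2.minAreaRect(P[m][:,:2].astype(np.float32));print('handle',m.sum(),r,np.median(Z[m]))
sat=p.max(2)-p.min(2)
m=(near&(sat<25)&(Z<.03)&(Z>.005)).astype(np.uint8)*255
m[230:]=0
cv2.imwrite('pics/m1.png',m)
cs=max(cv2.findContours(m,0,2)[0],key=cv2.contourArea)
Q=plane(cs.reshape(-1,2),.022,C)[:,:2].astype(np.float32);print('tray',cv2.minAreaRect(Q))
b=cv2.boxPoints(cv2.minAreaRect(cs));print(b.round(1).tolist())
mm=near&(Z>.015)&(Z<.028)&(sat<25);A=P[mm];c=np.linalg.lstsq(np.c_[A[:,:2],np.ones(len(A))],A[:,2],rcond=None)[0];print('plane',c, np.median(A[:,2]))
cv2.imwrite('pics/w1z.png',cv2.resize(z['p'][85:245,215:345],None,fx=3.7,fy=3.7,interpolation=cv2.INTER_CUBIC))
E
```

```text
[ 0.52777975 -0.03760315  0.34040908]
handle 827 ((0.5437276363372803, -0.06958606094121933), (0.014406834729015827, 0.10572251677513123), 68.21788787841797) 0.10227699538370721
tray ((0.5613727569580078, -0.024180695414543152), (0.12256930023431778, 0.11570976674556732), 68.37425994873047)
[[236.0, 171.8000030517578], [244.1999969482422, 97.80000305175781], [315.29998779296875, 105.69999694824219], [307.0, 179.6999969482422]]
plane [-0.00135663  0.00124973  0.02269164] 0.02247436753261614
```

View pics/w1z.png

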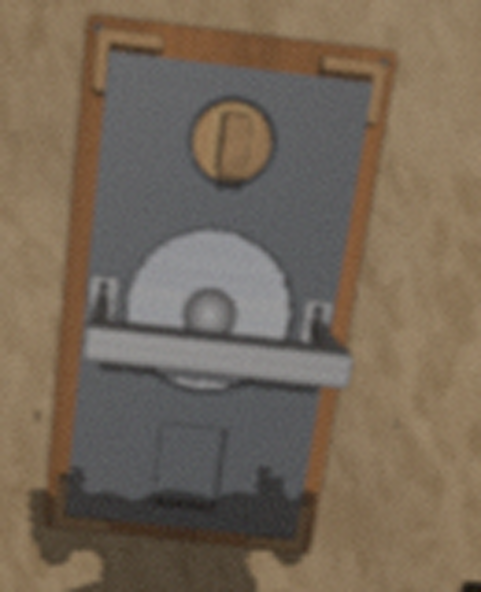

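View pics/m1.png

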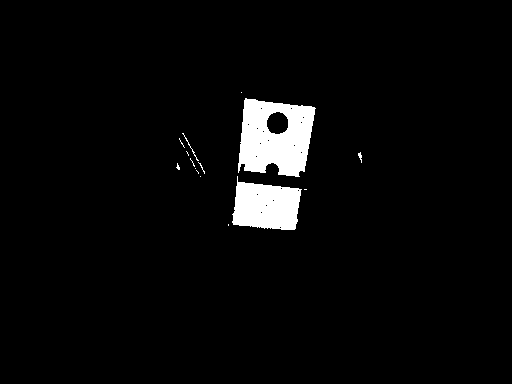

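```bash
python3 -m creep '[[[0.015,0.0,-0.04],[0,0.15,0],1],[[0.03,0.0,-0.08],[0,0.3,0],1],[[0.045,0.03,-0.12],[0,0.45,0],1],[[0.06,0.06,-0.16],[0,0.6,0],1],[[0.08,0.09,-0.20],[0,0.74,0],1],[[0.1,0.12,-0.24],[0,0.88,0],1],[[0.12,0.15,-0.28],[0,1.02,0],1],[[0.132,0.18,-0.317],[0,1.16,0],1]]'; python3 - <<'E'
from h import *
z=np.load('pics/w1.npz');C=cal('wrist',dict(tool_pos=z['pos'],ee_rot=z['rot']))
k=np.array([(160,425),(228,430),(157,497),(216,500),(190,460)])/3.7+(215,85)
print(plane(k,.022,C).round(4))
go((.57,-.386,.16),-91)
E
```

```text
t: 2.6
tool_pos: [0.5702, -0.3753, 0.1699]
ee_rot: [-1.272, 1.106, -1.112]
contact_force: [0.5, 0.1, 0.7]
opening: 0.0853
[[ 0.5075 -0.1183  0.022 ]
 [ 0.5387 -0.1294  0.022 ]
 [ 0.4962 -0.1544  0.022 ]
 [ 0.5241 -0.1636  0.022 ]
 [ 0.517  -0.1397  0.022 ]]
shift [ 0.0105  0.0099 -0.0016] turn [-0.0015  0.1532  0.0043] t 2.6 F [0.5 0.1 0.7] open 0.0853 tcp [ 0.5702 -0.3753  0.1699] yaw -82.22
```

```bash
python3 -m creep '[[[0.01,0.01,-0.002],[0,0.15,0],1],[[0.01,0.01,-0.002],[0,0.153,0],1],[[0.01,0.01,-0.002],[0,0.153,0],1],[[0.01,0.01,-0.002],[0,0.153,0],1]]'; python3 - <<'E'
from h import *
s=st();p,d=ctrl.snapshot('wrist');cv2.imwrite('pics/w2.png',p);np.savez('pics/w2.npz',p=p,d=d,pos=s['tool_pos'],rot=s['ee_rot'])
C=cal('wrist',s);P=cloud(d,C);X,Y,Z=P[...,0],P[...,1],P[...,2]
for lo,hi in((.030,.039),(.005,.013),(.005,.039)):
    m=(Z>lo)&(Z<hi)&(np.hypot(X-.57,Y+.386)<.032);A=P[m];print(lo,m.sum(),cv2.minAreaRect(A[:,:2].astype(np.float32)),A.mean(0).round(4))
E
```

```text
t: 3.0
tool_pos: [0.5703, -0.3843, 0.1608]
ee_rot: [-1.204, 1.215, -1.223]
contact_force: [-0.1, -0.0, -0.0]
opening: 0.0857
0.03 294 ((0.5718575119972229, -0.3844308853149414), (0.011883494444191456, 0.026490898802876472), 86.1205825805664) [ 0.5726 -0.3845  0.0353]
0.005 520 ((0.571912407875061, -0.384491503238678), (0.027002030983567238, 0.03922179341316223), 86.42191314697266) [ 0.5752 -0.3844  0.0105]
0.005 851 ((0.571912407875061, -0.384491503238678), (0.027002030983567238, 0.03922179341316223), 86.42191314697266) [ 0.5747 -0.3845  0.0196]
```

View pics/w2.png

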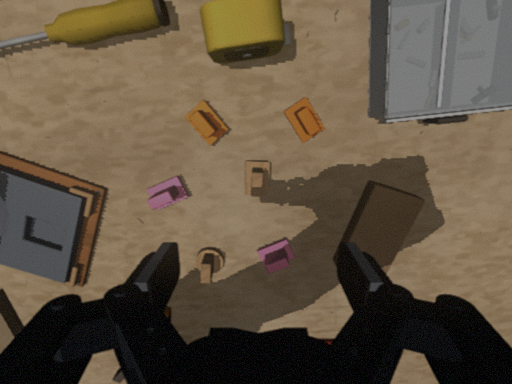

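The oblong block is centred at (257,178) in the wrist view, and its measured size (27 x 39 mm) matches the spec. I'll descend onto it.

```bash
python3 -c "
from h import *
go((.572,-.3845,.014),-93.6)"
```

```text
shift [-0.0004  0.147   0.0011] turn [-0.0035  0.0495  0.0038] t 3.05 F [-0.  -0.1  0. ] open 0.0853 tcp [ 0.5704 -0.3843  0.161 ] yaw -90.76
```

```bash
python3 -m creep '[[[0,0.04,0.001],[-0.0035,0.05,0.004],0.7],[[0,0.075,0.001],[-0.0035,0.05,0.004],0.6],[[0,0.1,0.001],[-0.0035,0.05,0.004],0.6],[[0,0.12,0.001],[-0.0035,0.05,0.004],0.6],[[0,0.135,0.001],[-0.0035,0.05,0.004],0.6],[[0,0.143,0.001],[-0.0035,0.05,0.004],0.6],[[0,0.146,0.001],[-0.0035,0.05,0.004],0.6],[[0,0.147,0.001],[-0.0035,0.05,0.004],0.6]]'; python3 -c "
from h import *
go((.572,-.3845,.014),-93.6)"
```

```text
t: 3.85
tool_pos: [0.5723, -0.385, 0.0146]
ee_rot: [-1.178, 1.255, -1.256]
contact_force: [-0.2, 0.1, -0.0]
opening: 0.0513
shift [-0.0004  0.0006 -0.0003] turn [-0.0008  0.      0.0001] t 3.85 F [-0.2  0.1 -0. ] open 0.0513 tcp [ 0.5723 -0.385   0.0146] yaw -93.6
```

```bash
python3 -m creep '[[[0,0.0005,0],[0,0,0],0.3],[[0,0.0005,0],[0,0,0],0.1],[[0,0.0005,0],[0,0,0],0],[[0,0.0005,0],[0,0,0],0],[[0,0.0005,0],[0,0,0],0],[[0,0.0005,0],[0,0,0],0],[[0,0.0005,0],[0,0,0],0],[[0,0.0005,0],[0,0,0],0]]' 50; python3 -c "
from h import *
go((.572,-.3845,.1),-93.6)"
```

```text
t: 4.65
tool_pos: [0.5727, -0.3853, 0.0149]
ee_rot: [-1.178, 1.254, -1.257]
contact_force: [0.0, 0.6, 7.1]
opening: 0.0111
shift [-0.0007 -0.0851 -0.0006] turn [-0.0019  0.0001  0.0006] t 4.65 F [0.  0.6 7.1] open 0.0111 tcp [ 0.5727 -0.3853  0.0149] yaw -93.6
```

```bash
python3 -m creep '[[[0,-0.02,0],[0,0,0],0],[[0,-0.05,0],[0,0,0],0],[[0,-0.09,0],[0,0,0],0],[[0,-0.12,0],[0,0,0],0],[[0,-0.14,0],[0,0,0],0],[[0,-0.145,0],[0,0,0],0]]'; python3 - <<'E'
from h import *
s=st();p,d=ctrl.snapshot('wrist');cv2.imwrite('pics/w3.png',p[150:320,160:360]);
go((.5155,-.142,.16),-21.7)
E
```

```text
t: 5.25
tool_pos: [0.5731, -0.386, 0.1624]
ee_rot: [-1.177, 1.251, -1.259]
contact_force: [0.4, -0.1, -1.3]
opening: 0.0108
shift [-0.2395  0.0009 -0.0726] turn [-0.0027 -1.2547  0.0039] t 5.3 F [-0.1 -0.1 -0.1] open 0.011 tcp [ 0.5729 -0.3856  0.1616] yaw -93.59
```

View pics/w3.png

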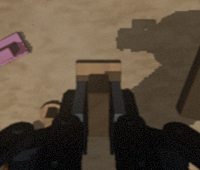

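The block is held between the pads, at about (98,80) in the crop. Next I'll carry it over the pocket.

```bash
python3 -m creep '[[[-0.03,0,-0.01],[-0.003,-0.14,0.004],0],[[-0.065,0,-0.02],[-0.003,-0.28,0.004],0],[[-0.1,0,-0.03],[-0.003,-0.42,0.004],0],[[-0.135,0,-0.04],[-0.003,-0.56,0.004],0],[[-0.165,0,-0.05],[-0.003,-0.70,0.004],0],[[-0.195,0,-0.06],[-0.003,-0.84,0.004],0],[[-0.22,0,-0.065],[-0.003,-0.97,0.004],0],[[-0.2395,0,-0.0726],[-0.003,-1.1,0.004],0]]'; python3 -c "
from h import *
go((.5155,-.142,.16),-21.7)"
```

```text
t: 6.1
tool_pos: [0.5148, -0.1398, 0.1598]
ee_rot: [-1.531, 0.414, -0.411]
contact_force: [0.3, -0.3, 0.5]
opening: 0.0106
shift [ 0.0017 -0.0002 -0.0016] turn [-1.000e-04 -1.475e-01 -2.200e-03] t 6.1 F [ 0.3 -0.3  0.5] open 0.0106 tcp [ 0.5148 -0.1398  0.1598] yaw -30.15
```

```bash
python3 -m creep '[[[0.0017,0,-0.0016],[0,-0.1,-0.002],0],[[0.0017,0,-0.0016],[0,-0.147,-0.002],0],[[0.0017,0,-0.0016],[0,-0.147,-0.002],0],[[0.0017,0,-0.0016],[0,-0.147,-0.002],0],[[0.0017,0,-0.0016],[0,-0.147,-0.002],0]]'; python3 - <<'E'
from h import *
s=st();p,d=ctrl.snapshot('wrist');cv2.imwrite('pics/w4.png',p);np.savez('pics/w4.npz',p=p,d=d,pos=s['tool_pos'],rot=s['ee_rot'])
cv2.imwrite('pics/w4z.png',cv2.resize(p[60:260,150:350],None,fx=3,fy=3,interpolation=cv2.INTER_CUBIC))
go((.5155,-.142,.16),-21.7)
C=cal('wrist',s);P=cloud(d,C);X,Y,Z=P[...,0],P[...,1],P[...,2]
m=(np.hypot(X-.54,Y+.07)<.16)&(Z>.085)&(Z<.115)&(np.hypot(X-.5155,Y+.142)>.045);r=cv2.minAreaRect(P[m][:,:2].astype(np.float32));print('handle',m.sum(),r,np.median(Z[m]))
m=(np.hypot(X-s['tool_pos'][0],Y-s['tool_pos'][1])<.03)&(abs(Z-.15)<.03);A=P[m];print('held',m.sum(),A.min(0),A.max(0))
E
```

```text
t: 6.6
tool_pos: [0.5152, -0.1421, 0.1593]
ee_rot: [-1.55, 0.3, -0.298]
contact_force: [0.5, 0.6, -0.3]
opening: 0.0107
shift [ 0.0002 -0.0006  0.0001] turn [ 0.0001 -0.0017 -0.0008] t 6.65 F [-0.3 -0.4 -0.4] open 0.0108 tcp [ 0.5153 -0.1421  0.1594] yaw -21.8
handle 3135 ((0.5429131984710693, -0.06965822726488113), (0.013511493802070618, 0.10606025159358978), 68.29548645019531) 0.10243834249447914
held 2338 [ 0.5007668  -0.15769155  0.14996026] [ 0.53610783 -0.12074713  0.17999982]
```

View pics/w4.png

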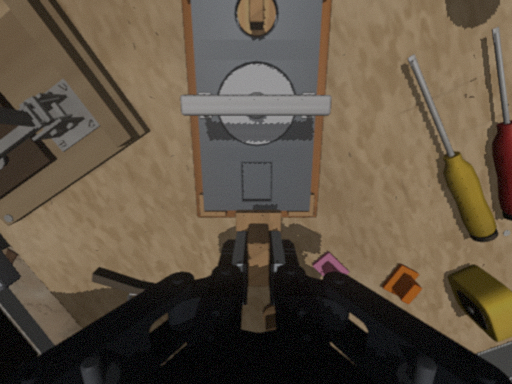

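View pics/w4z.png

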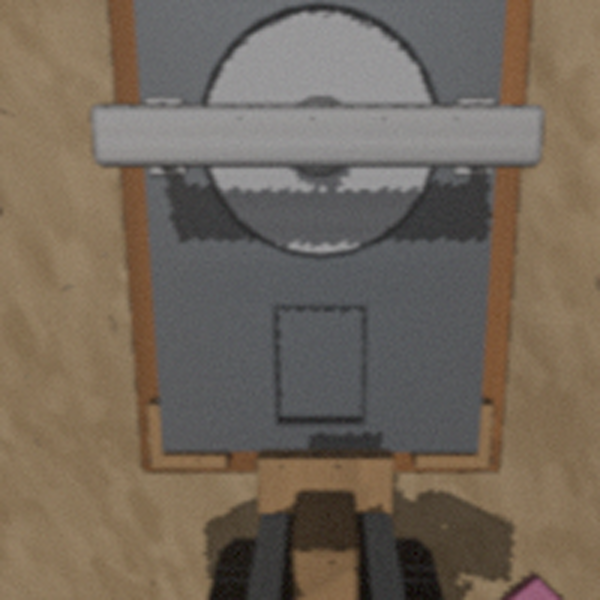

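```bash
python3 - <<'E'
from h import *
z=np.load('pics/w4.npz');s=dict(tool_pos=z['pos'],ee_rot=z['rot']);C=cal('wrist',s);M=R.from_rotvec(s['ee_rot']).as_matrix()
k=np.array([(275,307),(366,307),(366,421),(275,421)])/3+(150,60)
Q=plane(k,.022,C);print(Q.round(4),Q.mean(0));print('pocket in tool',((Q-s['tool_pos'])@M).round(4),((Q.mean(0)-s['tool_pos'])@M).round(4))
k=np.array([(258,460),(394,460)])/3+(150,60)
B=plane(k,s['tool_pos'][2]-.0049,C);print('plug edge in tool',((B-s['tool_pos'])@M).round(4))
P=cloud(z['d'],C);L=(P-s['tool_pos'])@M
for (u,v) in((240,217),(255,217),(275,217),(240,222),(277,222),(258,230)):print((u,v),L[v,u].round(4))
# tray long edges and end in tool frame
for r in range(0,200,15):
    pass
p=z['p'].astype(int);sat=p.max(2)-p.min(2)
m=((sat<22)&(abs(P[...,2]-.022)<.004)&(abs(L[...,0])<.075)).astype(np.uint8);m[:,:180]=0;m[:,330:]=0
r=cv2.minAreaRect(L[m>0][:,[0,2]].astype(np.float32));print('tray part',r)
hm=(abs(L[...,0])<.07)&(P[...,2]>.095)&(P[...,2]<.11)&(L[...,2]>.04);print('handle',cv2.minAreaRect(L[hm][:,[0,2]].astype(np.float32)))
E
```

```text
[[ 0.5075 -0.1165  0.022 ]
 [ 0.5369 -0.1283  0.022 ]
 [ 0.522  -0.1675  0.022 ]
 [ 0.4912 -0.1553  0.022 ]] [ 0.51439582 -0.14190891  0.022     ]
pocket in tool [[-0.0165  0.1373  0.0208]
 [ 0.0152  0.1373  0.0209]
 [ 0.0159  0.1373 -0.0211]
 [-0.0172  0.1373 -0.0212]] [-7.000e-04  1.373e-01 -1.000e-04]
plug edge in tool [[-0.0123  0.0049  0.0171]
 [ 0.0142  0.0049  0.0172]]
(240, 217) [-0.0099  0.004   0.0152]
(255, 217) [-0.0012  0.004   0.0152]
(275, 217) [0.0105 0.0043 0.0151]
(240, 222) [-0.01    0.0043  0.0119]
(277, 222) [0.0118 0.0045 0.0118]
(258, 230) [ 0.0006 -0.0062  0.0117]
tray part ((-0.0014688670635223389, -0.009366512298583984), (0.35144609212875366, 0.11659979820251465), 89.98995971679688)
handle ((-0.0011255107820034027, 0.07752525061368942), (0.10606007277965546, 0.013511349447071552), 0.11341433227062225)
```

```bash
python3 -m creep '[[[-0.0013,0.02,0.0012],[0,0,0],0],[[-0.0013,0.05,0.0012],[0,0,0],0],[[-0.0013,0.08,0.0012],[0,0,0],0],[[-0.0013,0.1,0.0012],[0,0,0],0],[[-0.0013,0.11,0.0012],[0,0,0],0],[[-0.0013,0.114,0.0012],[0,0,0],0],[[-0.0013,0.114,0.0012],[0,0,0],0],[[-0.0013,0.114,0.0012],[0,0,0],0]]'; python3 - <<'E'
from h import *
s=st();p,d=ctrl.snapshot('wrist');np.savez('pics/w5.npz',p=p,d=d,pos=s['tool_pos'],rot=s['ee_rot'])
cv2.imwrite('pics/w5z.png',cv2.resize(p[130:330,160:360],None,fx=3,fy=3,interpolation=cv2.INTER_CUBIC))
p,d=ctrl.snapshot('side');cv2.imwrite('pics/s5z.png',cv2.resize(p[130:240,200:320],None,fx=5,fy=5,interpolation=cv2.INTER_CUBIC))
go((.5155,-.142,.0269),-21.7)
E
```

```text
t: 7.45
tool_pos: [0.5149, -0.1406, 0.0461]
ee_rot: [-1.55, 0.298, -0.299]
contact_force: [0.1, 0.7, 0.6]
opening: 0.0111
shift [ 0.0011  0.0194 -0.0012] turn [-0.0001 -0.0017  0.0007] t 7.55 F [ 0.  -0.2 -0.4] open 0.0111 tcp [ 0.5149 -0.1405  0.0463] yaw -21.8
```

View pics/w5z.png

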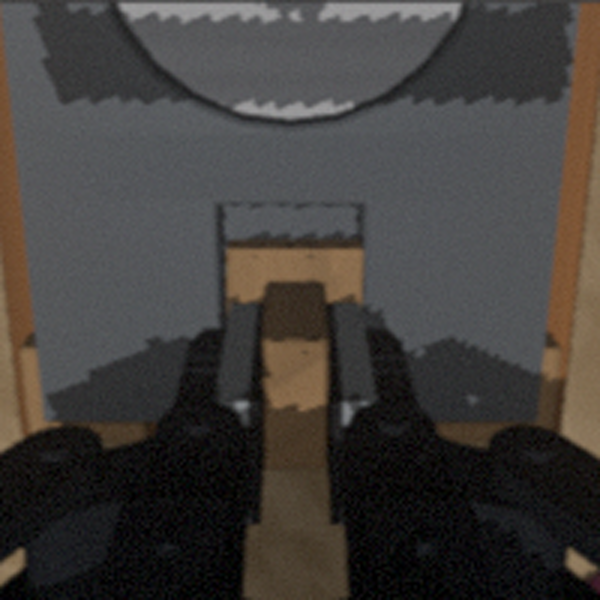

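View pics/s5z.png

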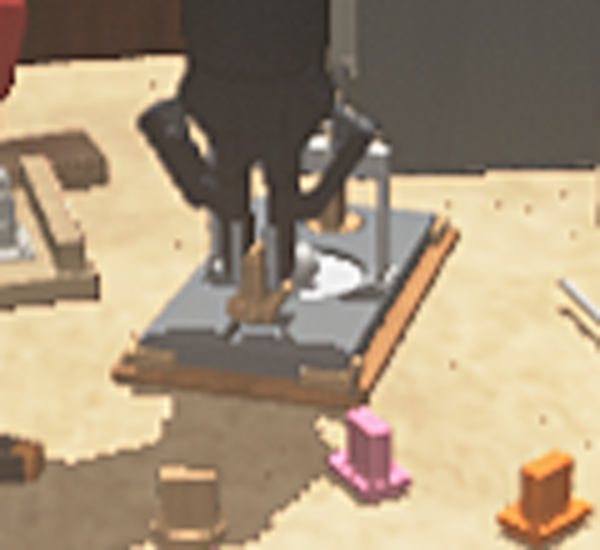

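```bash
python3 - <<'E'
from h import *
z=np.load('pics/w5.npz');s=dict(tool_pos=z['pos'],ee_rot=z['rot']);C=cal('wrist',s);M=R.from_rotvec(s['ee_rot']).as_matrix()
f=lambda k,h:((plane(np.array(k)/3+(160,130),h,C)-s['tool_pos'])@M).round(4)
print(f([(220,204),(363,204),(219,300),(364,300)],.022))
print(f([(226,247),(363,247)],s['tool_pos'][2]-.0049))
E
```

```text
[[-0.0155  0.0241  0.02  ]
 [ 0.0155  0.0242  0.0201]
 [-0.0163  0.0241 -0.0028]
 [ 0.0163  0.0242 -0.0027]]
[[-0.0127  0.0049  0.0177]
 [ 0.014   0.0049  0.0178]]
```

The plug is within about 0.6 mm of the pocket on both axes. Inserting.

```bash
python3 -m creep '[[[-0.0004,0.004,0],[0,0,0],0],[[-0.0004,0.008,0],[0,0,0],0],[[-0.0004,0.011,0],[0,0,0],0],[[-0.0004,0.014,0],[0,0,0],0],[[-0.0004,0.016,0],[0,0,0],0],[[-0.0004,0.018,0],[0,0,0],0],[[-0.0004,0.019,0],[0,0,0],0],[[-0.0004,0.020,0],[0,0,0],0]]'; python3 -c "
from h import *
go((.515,-.1405,.0269),-21.7)"
```

```text
t: 8.35
tool_pos: [0.5145, -0.1404, 0.0267]
ee_rot: [-1.55, 0.298, -0.299]
contact_force: [-4.4, 1.9, 23.4]
opening: 0.0108
shift [ 0.0005 -0.0001  0.0001] turn [-0.0005 -0.0019  0.0007] t 8.35 F [-4.4  1.9 23.4] open 0.0108 tcp [ 0.5145 -0.1404  0.0267] yaw -21.81
```

```bash
python3 -m creep '[[[0,0,0],[0,0,0],0.1],[[0,0,0],[0,0,0],0.3],[[0,-0.001,0],[0,0,0],0.35],[[0,-0.002,0],[0,0,0],0.35],[[0,-0.02,0],[0,0,0],0.4],[[0,-0.04,0],[0,0,0],0.4],[[0,-0.07,0],[0,0,0],0.4],[[0,-0.1,0],[0,0,0],0.4]]'; python3 - <<'E'
from h import *
s=st();p,d=ctrl.snapshot('wrist');np.savez('pics/w6.npz',p=p,d=d,pos=s['tool_pos'],rot=s['ee_rot'])
cv2.imwrite('pics/w6z.png',cv2.resize(p[60:260,150:350],None,fx=3,fy=3,interpolation=cv2.INTER_CUBIC))
C=cal('wrist',s);P=cloud(d,C);X,Y,Z=P[...,0],P[...,1],P[...,2];M=R.from_rotvec(s['ee_rot']).as_matrix();L=(P-s['tool_pos'])@M
r=np.hypot(X-.5145,Y+.1404)
m=(r<.025)&(Z>.04)&(Z<.055);print('rib top',m.sum(),np.median(Z[m]),cv2.minAreaRect(P[m][:,:2].astype(np.float32)))
b=p.astype(int);sat=b.max(2)-b.min(2)
m=(r<.025)&(Z<.03)&(sat>35);print('plug top',m.sum(),np.median(Z[m]),cv2.minAreaRect(P[m][:,:2].astype(np.float32)))
m=(r<.04)&(r>.028)&(Z<.03)&(sat<25);print('tray',m.sum(),np.median(Z[m]))
go((.543,-.0697,.17),68.2)
E
```

```text
t: 9.15
tool_pos: [0.514, -0.1404, 0.1275]
ee_rot: [-1.55, 0.299, -0.299]
contact_force: [0.2, -0.1, -0.4]
opening: 0.0341
rib top 392 0.04746581061213559 ((0.5150774121284485, -0.14219552278518677), (0.026274485513567924, 0.011307789012789726), 67.32566833496094)
plug top 644 0.02258915334942406 ((0.5138970613479614, -0.14354728162288666), (0.04108557850122452, 0.02668187767267227), 67.52400207519531)
tray 2533 0.02258889069318079
shift [-0.0011 -0.0383  0.0765] turn [ 0.0025 -1.5717  0.0052] t 9.2 F [ 0.3 -0.8  3.5] open 0.0341 tcp [ 0.5157 -0.1411  0.1316] yaw -21.85
```

View pics/w6z.png

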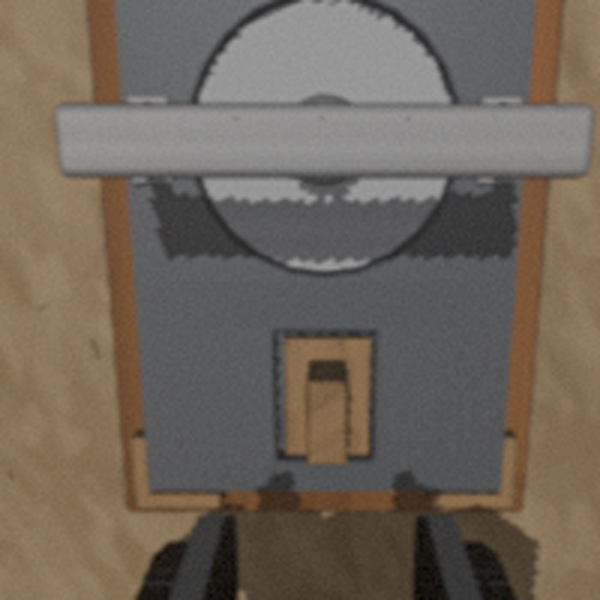

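The block sits flush: plug top and tray face both read 0.0226. Next I'll turn over the handle.

```bash
python3 -m creep '[[[0,-0.02,0.0],[0,-0.14,0],0.5],[[0,-0.04,0.01],[0,-0.28,0],0.6],[[0,-0.05,0.02],[0,-0.42,0],0.6],[[0,-0.05,0.03],[0,-0.56,0],0.6],[[0,-0.05,0.04],[0,-0.70,0],0.6],[[0,-0.05,0.055],[0,-0.84,0],0.6],[[0,-0.05,0.07],[0,-0.98,0],0.6],[[-0.001,-0.05,0.0765],[0,-1.12,0],0.6]]'; python3 -c "
from h import *
go((.543,-.0697,.18),68.2)"
```

```text
t: 10.0
tool_pos: [0.5435, -0.0682, 0.1816]
ee_rot: [-1.493, -0.588, 0.579]
contact_force: [-0.5, -0.4, 0.3]
opening: 0.0512
shift [-0.0014  0.0016 -0.0007] turn [ 0.0044 -0.4445  0.0034] t 10.0 F [-0.5 -0.4  0.3] open 0.0512 tcp [ 0.5435 -0.0682  0.1816] yaw 42.74
```

```bash
python3 -m creep '[[[-0.0014,0,-0.0007],[0.004,-0.14,0.003],0.6],[[-0.0014,0,-0.0007],[0.004,-0.28,0.003],0.6],[[-0.0014,0,-0.0007],[0.004,-0.41,0.003],0.6],[[-0.0014,0,-0.0007],[0.004,-0.4445,0.003],0.6],[[-0.0014,0,-0.0007],[0.004,-0.4445,0.003],0.6],[[-0.0014,0,-0.0007],[0.004,-0.4445,0.003],0.6]]'; python3 - <<'E'
from h import *
s=st();p,d=ctrl.snapshot('wrist');np.savez('pics/w7.npz',p=p,d=d,pos=s['tool_pos'],rot=s['ee_rot']);cv2.imwrite('pics/w7.png',p)
C=cal('wrist',s);P=cloud(d,C);M=R.from_rotvec(s['ee_rot']).as_matrix();L=(P-s['tool_pos'])@M
m=(np.abs(L[...,0])<.03)&(P[...,2]>.096)&(P[...,2]<.11)&(np.abs(L[...,2])<.07);A=P[m];print(m.sum(),np.median(A[:,2]));r=cv2.minAreaRect(A[:,:2].astype(np.float32));print(r,cv2.minAreaRect(L[m][:,[0,2]].astype(np.float32)))
go((r[0][0],r[0][1],.074),68.2)
E
```

```text
t: 10.6
tool_pos: [0.5429, -0.0698, 0.1815]
ee_rot: [-1.367, -0.923, 0.922]
contact_force: [0.5, -0.4, 0.5]
opening: 0.0517
1874 0.10245649074372096
((0.5423069000244141, -0.06873006373643875), (0.013905525207519531, 0.10490862280130386), 68.32611083984375) ((0.0007386570796370506, 0.000957190990447998), (0.013905704952776432, 0.10490994900465012), 0.30177542567253113)
shift [0.0006 0.1075 0.001 ] turn [ 0.0004 -0.0024  0.0003] t 10.65 F [ 1.  -0.9  0.6] open 0.0514 tcp [ 0.543  -0.0697  0.1815] yaw 68.06
```

View pics/w7.png

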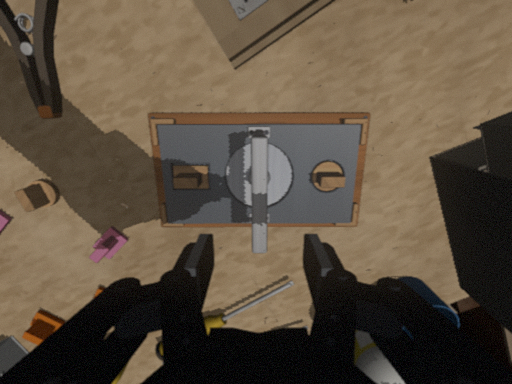

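```bash
python3 -m creep '[[[0.0006,0.02,0.001],[0,0,0],0.6],[[0.0006,0.045,0.001],[0,0,0],0.6],[[0.0006,0.07,0.001],[0,0,0],0.5],[[0.0006,0.09,0.001],[0,0,0],0.5],[[0.0006,0.1,0.001],[0,0,0],0.45],[[0.0006,0.105,0.001],[0,0,0],0.4],[[0.0006,0.1075,0.001],[0,0,0],0.4],[[0.0006,0.1075,0.001],[0,0,0],0.4]]' 20; python3 -c "
from h import *
go((.5424,-.069,.074),68.2)"
```

```text
t: 11.45
tool_pos: [0.5426, -0.0688, 0.0744]
ee_rot: [-1.367, -0.923, 0.922]
contact_force: [0.6, -0.2, -0.2]
opening: 0.0342
shift [-0.0003  0.0004  0.0001] turn [ 0.001  -0.0027  0.0004] t 11.45 F [ 0.6 -0.2 -0.2] open 0.0342 tcp [ 0.5426 -0.0688  0.0744] yaw 68.04
```

```bash
python3 -m creep '[[[0,0,0],[0,0,0],0.3],[[0,0,0],[0,0,0],0.25],[[0,0,0],[0,0,0],0.22],[[0,0,0],[0,0,0],0.19],[[0,0,0],[0,0,0],0.16],[[0,0,0],[0,0,0],0.13],[[0,0,0],[0,0,0],0.08],[[0,0,0],[0,0,0],0.0]]' 20; python3 -m creep '[[[0,0,0],[0,0,0],0],[[0,0,0],[0,0,0],0],[[0,0,0],[0,0,0],0]]' 50;python3 -m creep '[[[0,0,0],[0,0,0],0],[[0,0,0],[0,0,0],0],[[0,0,0],[0,0,0],0]]' 90; python3 - <<'E'
from h import *
p,d=ctrl.snapshot('side');cv2.imwrite('pics/s8.png',cv2.resize(p[120:240,200:320],None,fx=5,fy=5,interpolation=cv2.INTER_CUBIC))
go((.5424,-.069,.074),68.2)
E
```

```text
t: 12.25
tool_pos: [0.5427, -0.0688, 0.0747]
ee_rot: [-1.367, -0.924, 0.922]
contact_force: [-0.2, 0.7, 6.4]
opening: 0.0136
t: 12.55
tool_pos: [0.5427, -0.0688, 0.0748]
ee_rot: [-1.367, -0.924, 0.922]
contact_force: [-1.2, 0.3, 5.4]
opening: 0.0131
t: 12.85
tool_pos: [0.5427, -0.0688, 0.0749]
ee_rot: [-1.367, -0.924, 0.922]
contact_force: [-1.1, 0.3, 5.8]
opening: 0.0125
shift [-0.0003  0.0009  0.0002] turn [ 0.0013 -0.0026  0.0006] t 12.9 F [-1.  -0.4  5.5] open 0.0126 tcp [ 0.5427 -0.0688  0.0749] yaw 68.05
```

View pics/s8.png

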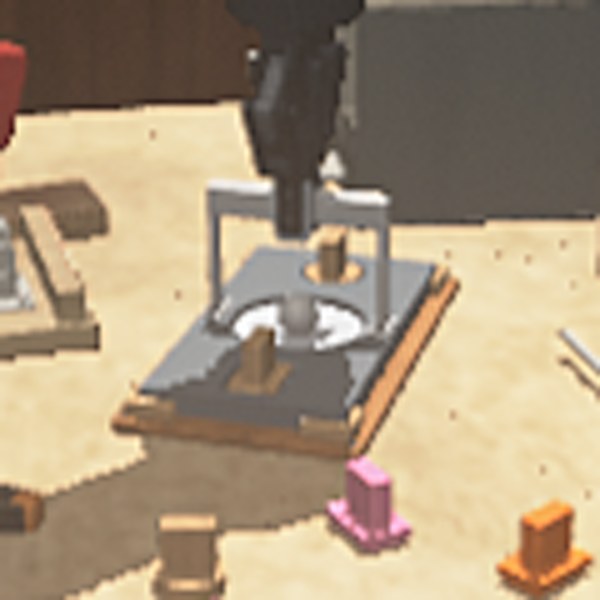

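The side view shows the fingers on the handle bar at (295,205), the ball centred at (300,310) and the block seated at (260,365). I'll lift gently.

```bash
python3 -m creep '[[[0,-0.001,0],[0.001,0,0.0005],0],[[0,-0.003,0],[0.001,0,0.0005],0],[[0,-0.007,0],[0.001,0,0.0005],0],[[0,-0.012,0],[0.001,0,0.0005],0],[[0,-0.018,0],[0.001,0,0.0005],0],[[0,-0.023,0],[0.001,0,0.0005],0],[[0,-0.027,0],[0.001,0,0.0005],0],[[0,-0.029,0],[0.001,0,0.0005],0]]'; python3 - <<'E'
from h import *
p,d=ctrl.snapshot('side');cv2.imwrite('pics/s9.png',cv2.resize(p[100:220,200:320],None,fx=5,fy=5,interpolation=cv2.INTER_CUBIC))
go((.5424,-.069,.19),68.2)
E
```

```text
t: 13.7
tool_pos: [0.5427, -0.0688, 0.1045]
ee_rot: [-1.367, -0.923, 0.922]
contact_force: [0.4, 0.3, -3.1]
opening: 0.0122
shift [-0.0003 -0.0854  0.0002] turn [ 0.001  -0.0026  0.0003] t 13.75 F [-0.2  1.1 -4.9] open 0.0128 tcp [ 0.5428 -0.0688  0.1046] yaw 68.05
```

View pics/s9.png

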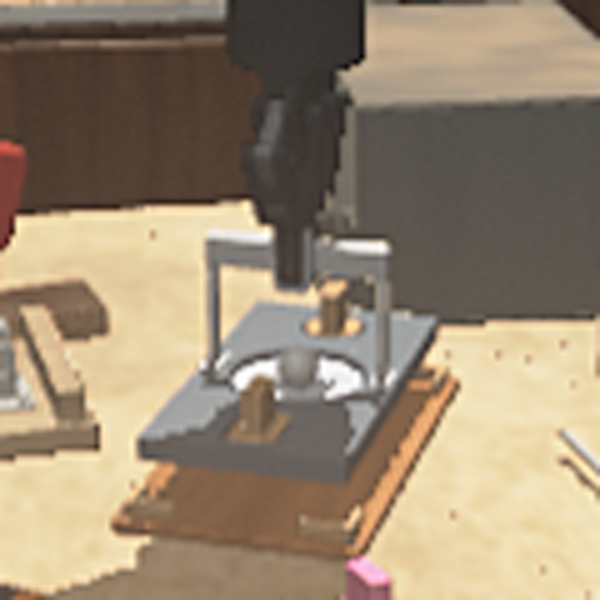

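```bash
python3 -m creep '[[[0,-0.002,0],[0.001,0,0],0],[[0,-0.007,0],[0.001,0,0],0],[[0,-0.014,0],[0.001,0,0],0],[[0,-0.023,0],[0.001,0,0],0],[[0,-0.032,0],[0.001,0,0],0],[[0,-0.039,0],[0.001,0,0],0],[[0,-0.044,0],[0.001,0,0],0],[[0,-0.046,0],[0.001,0,0],0]]';  python3 -m creep '[[[0,-0.002,0],[0.001,0,0],0],[[0,-0.007,0],[0.001,0,0],0],[[0,-0.014,0],[0.001,0,0],0],[[0,-0.022,0],[0.001,0,0],0],[[0,-0.029,0],[0.001,0,0],0],[[0,-0.034,0],[0.001,0,0],0],[[0,-0.037,0],[0.001,0,0],0],[[0,-0.038,0],[0.001,0,0],0]]'; python3 - <<'E'
from h import *
for n in("scene","side"):
    z=np.load(f"pics/{n}0.npz");P=cloud(z['d'],cal(n))[z['d']>0];r=np.hypot(P[:,0]-.543,P[:,1]+.069)
    for zz in(.03,.08,.11):
        m=(P[:,2]>zz)&(P[:,2]<.4)&(r>.115);print(n,zz,r[m].min(),P[m][r[m].argmin()].round(3))
go((.5424,-.069,.19),-21.8)
E
```

```text
t: 14.55
tool_pos: [0.543, -0.0688, 0.1513]
ee_rot: [-1.367, -0.923, 0.922]
contact_force: [0.5, -0.0, -5.5]
opening: 0.0124
t: 15.35
tool_pos: [0.543, -0.0688, 0.1897]
ee_rot: [-1.366, -0.923, 0.922]
contact_force: [-0.2, 0.3, -4.5]
opening: 0.0126
scene 0.03 0.12379955236128189 [ 0.421 -0.05   0.035]
scene 0.08 0.161365514994292 [ 0.393 -0.009  0.169]
scene 0.11 0.161365514994292 [ 0.393 -0.009  0.169]
side 0.03 0.12653561234372462 [ 0.417 -0.053  0.039]
side 0.08 0.16225098015648332 [ 0.392 -0.008  0.161]
side 0.11 0.16225098015648332 [ 0.392 -0.008  0.161]
shift [-0.0004 -0.0003  0.0005] turn [-3.0000e-04  1.5681e+00  9.0000e-04] t 15.35 F [-0.2  0.3 -4.5] open 0.0126 tcp [ 0.543  -0.0688  0.1897] yaw 68.05
```

```bash
python3 -m creep '[[[0,0,0],[0,0.02,0],0],[[0,0,0],[0,0.06,0],0],[[0,0,0],[0,0.12,0],0],[[0,0,0],[0,0.19,0],0],[[0,0,0],[0,0.26,0],0],[[0,0,0],[0,0.32,0],0],[[0,0,0],[0,0.36,0],0],[[0,0,0],[0,0.38,0],0]]'; python3 - <<'E'
from h import *
p,d=ctrl.snapshot('side');cv2.imwrite('pics/s10.png',cv2.resize(p[70:190,200:320],None,fx=5,fy=5,interpolation=cv2.INTER_CUBIC))
go((.5424,-.069,.19),-21.8)
E
```

```text
t: 16.15
tool_pos: [0.5429, -0.0687, 0.1894]
ee_rot: [-1.477, -0.63, 0.629]
contact_force: [-0.2, 0.6, -4.2]
opening: 0.0122
shift [-0.0006 -0.0005  0.0001] turn [-5.000e-04  1.186e+00  3.000e-04] t 16.2 F [ 0.9 -0.4 -3.9] open 0.0126 tcp [ 0.5429 -0.0687  0.1895] yaw 46.15
```

View pics/s10.png

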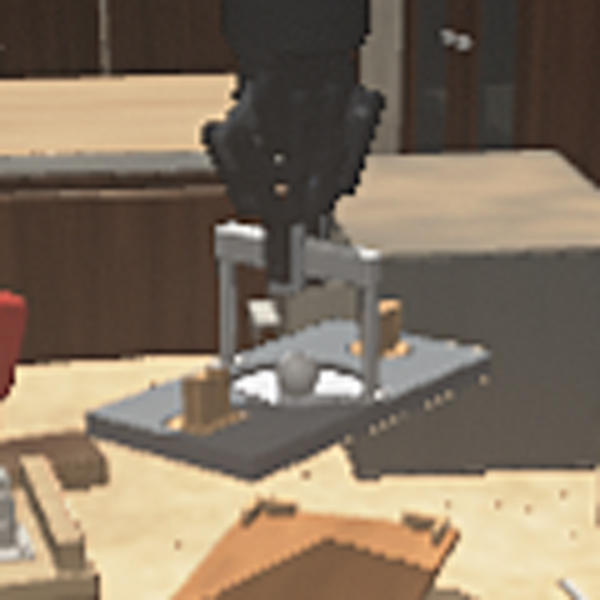

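The tray is level and the ball is still centred, at (297,372). I'll continue the turn.

```bash
python3 -m creep '[[[0,0,0],[0,0.02,0],0],[[0,0,0],[0,0.06,0],0],[[0,0,0],[0,0.12,0],0],[[0,0,0],[0,0.19,0],0],[[0,0,0],[0,0.26,0],0],[[0,0,0],[0,0.32,0],0],[[0,0,0],[0,0.37,0],0],[[0,0,0],[0,0.39,0],0]]'; python3 -m creep '[[[0,0,0],[0,0.02,0],0],[[0,0,0],[0,0.06,0],0],[[0,0,0],[0,0.12,0],0],[[0,0,0],[0,0.19,0],0],[[0,0,0],[0,0.26,0],0],[[0,0,0],[0,0.32,0],0],[[0,0,0],[0,0.37,0],0],[[0,0,0],[0,0.39,0],0]]'; python3 -c "
from h import *
go((.5424,-.069,.19),-21.8)"
```

```text
t: 17.0
tool_pos: [0.5429, -0.0686, 0.1894]
ee_rot: [-1.546, -0.325, 0.324]
contact_force: [-0.4, 0.4, -4.7]
opening: 0.0127
t: 17.8
tool_pos: [0.5428, -0.0686, 0.1893]
ee_rot: [-1.57, -0.018, 0.018]
contact_force: [0.7, 0.9, -4.8]
opening: 0.0125
shift [-0.0005 -0.0007 -0.0004] turn [-5.000e-04  4.032e-01 -2.000e-04] t 17.8 F [ 0.7  0.9 -4.8] open 0.0125 tcp [ 0.5428 -0.0686  0.1893] yaw 1.3
```

```bash
python3 -m creep '[[[0,0,0],[0,0.02,0],0],[[0,0,0],[0,0.06,0],0],[[0,0,0],[0,0.12,0],0],[[0,0,0],[0,0.19,0],0],[[0,0,0],[0,0.26,0],0],[[0,0,0],[0,0.33,0],0],[[0,0,0],[0,0.38,0],0],[[0,0,0],[0,0.402,0],0]]'; python3 -m creep '[[[0,0,0],[0,0,0],0],[[0,0,0],[0,0,0],0],[[0,0,0],[0,0,0],0],[[0,0,0],[0,0,0],0]]';python3 - <<'E'
from h import *
for n in('scene','side'):
    p,d=ctrl.snapshot(n);P=cloud(d,cal(n));X,Y,Z=P[...,0],P[...,1],P[...,2]
    c=(150,80,) if n=='scene' else (190,60)
    cv2.imwrite(f'pics/{n}11.png',cv2.resize(p[c[1]:c[1]+150,c[0]:c[0]+150],None,fx=4,fy=4,interpolation=cv2.INTER_CUBIC))
    b=p.astype(int);sat=b.max(2)-b.min(2)
    m=(np.hypot(X-.543,Y+.069)<.13)&(Z>.125)&(Z<.145)&(sat<25)&(d>0);A=P[m]
    k=np.linalg.lstsq(np.c_[A[:,:2]-[.543,-.069],np.ones(len(A))],A[:,2],rcond=None)[0];print(n,m.sum(),'plane',k.round(4),cv2.minAreaRect(A[:,:2].astype(np.float32)))
s=st();p,d=ctrl.snapshot('wrist');cv2.imwrite('pics/w11.png',p)
go((.5424,-.069,.19),-21.8)
E
```

```text
t: 18.6
tool_pos: [0.5429, -0.0685, 0.1893]
ee_rot: [-1.55, 0.299, -0.298]
contact_force: [-0.1, 0.2, -3.5]
opening: 0.0126
t: 19.0
tool_pos: [0.5429, -0.0685, 0.1893]
ee_rot: [-1.55, 0.298, -0.298]
contact_force: [-0.6, -0.4, -4.1]
opening: 0.0126
scene 2085 plane [0.0068 0.0218 0.1353] ((0.5444157719612122, -0.06824587285518646), (0.1260834038257599, 0.220742329955101), 68.51459503173828)
side 1084 plane [0.0066 0.023  0.1338] ((0.5412191152572632, -0.06912972033023834), (0.12174991518259048, 0.21943572163581848), 68.49444580078125)
shift [-0.0002 -0.0007 -0.0006] turn [-0.0005  0.0001 -0.0003] t 19.15 F [-0.4  0.  -5.2] open 0.0125 tcp [ 0.5428 -0.0685  0.1893] yaw -21.8
```

View pics/scene11.png

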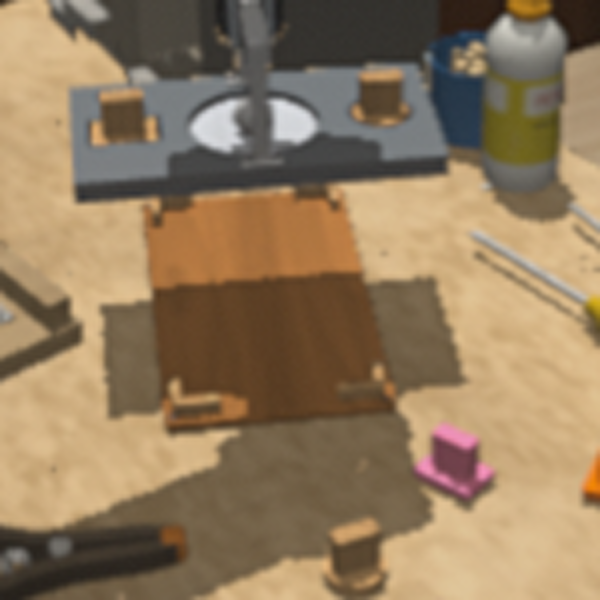

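View pics/side11.png

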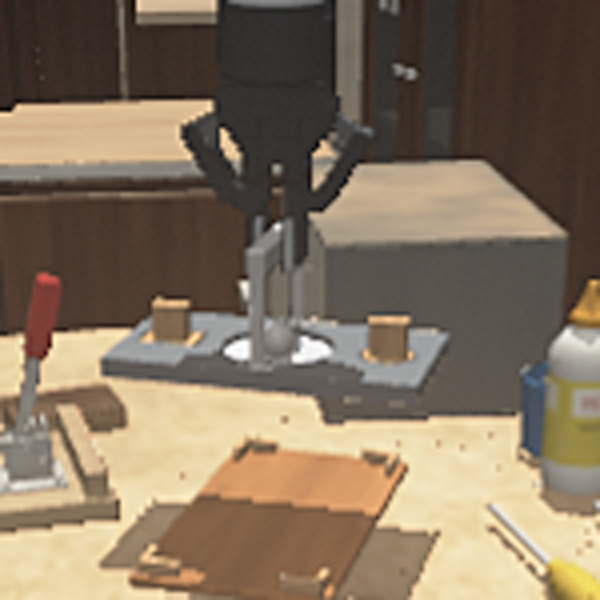

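View pics/w11.png

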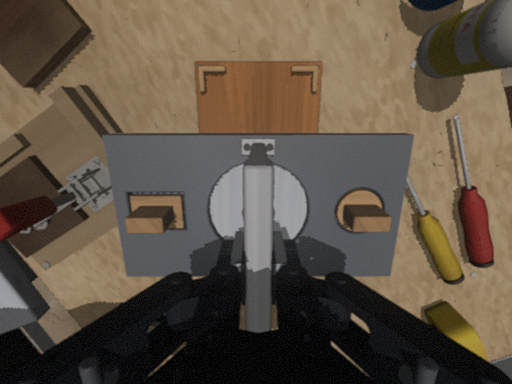

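```bash
python3 - <<'E'
from h import *
for n,c in(('scene',(150,80)),('side',(190,60))):
    print(n,((proj([.5428,-.0687,.1375],cal(n))-c)*4+2).round(1),((proj([.5428,-.0687,.205],cal(n))-c)*4+2).round(1))
E
```

```text
scene [[253.1 119.9]] [[249.   18.8]]
side [[279.9 340.3]] [[279.5 244.3]]
```

```bash
python3 - <<'E'
import cv2
a=cv2.imread('pics/scene11.png')[80:180,180:330];b=cv2.imread('pics/side11.png')[290:390,205:355]
cv2.imwrite('pics/b11.png',cv2.resize(cv2.vconcat([a,b]),None,fx=3,fy=3))
E
```

```text
(no output)
```

View pics/b11.png

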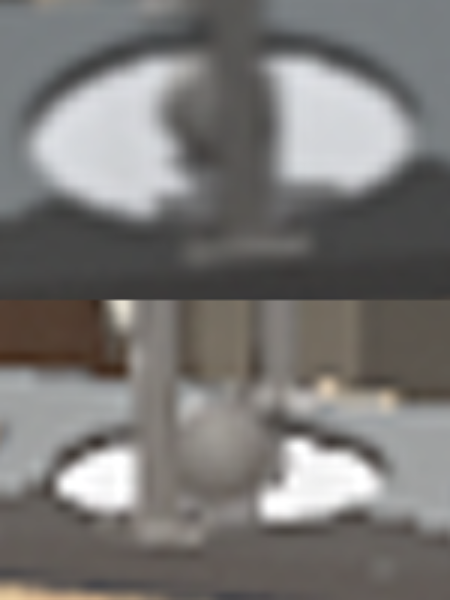

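In both views the ball centre is within a few zoomed pixels of where a centred ball should appear: scene about 253 against 253.1, side about (278,337) against (280,340). Handing in.

```bash
python3 -c "
from h import *
s=st();print(np.abs(s['joint_velocities']).max())
print(ctrl.sign_off())"
```

```text
0.003255556168707938
the job is handed in; nothing more can be done
None
```

I seated the oblong block in its pocket, lifted the tray by its handle and turned it a quarter turn. I handed the job in at about 19 s with the tray held still over the stand.

**Block:** After pressing, the plug top and the tray face both read 0.0226 m, so it was flush. I didn't measure it again after the lift, but it still looks seated in the last pictures.

**Tray:** The underside was about 0.12 m up and the centre was about over the stand's. The length was turned about 90° from where it started. A plane fit to the depth images showed about 0.023 rad of tilt. The tool itself read level to under 0.001 rad, so the two disagree slightly, but both are inside the 0.08 rad limit.

**Ball:** It was centred in the dish in both fixed-camera views, within about 1–2 mm.

**Other objects:** I didn't touch the round block or the other things on the table, though I didn't re-measure where they are. No check failed.

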